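# Clamp a specimen bar with a slip-clutch thumbscrew

### The job

Lay the bare aluminium bar flat along the blue strip of the clamp, one end under the brass foot and up against the end stop, and let go of it. Then screw the foot down onto the bar by turning the knurled clutch cap clockwise, and stop at the first slip, as soon as the cap is seen to turn on while the dial under it stands still; running the clutch on for an eighth of a turn or more spoils the setting. Leave the cap free, and do not disturb the other things on the table.

Things in the scene. Friction and masses are not known exactly. Their poses are not given: they have to be found in the camera images.
- bar_center (a point): centre (half-way up) of the loose bare aluminium bar, 40 (its x) x 170 (its y) x 30 (its z) mm, about 0.35 kg, two dark round spots on top; it lies flat on the table, z up. The ends are alike: either may go to the stop. It starts in one of two places, the black bar in the other
- seat (a point): centre of the blue strip (44 x 170 mm, along this frame's y) on the clamp's fixed base plate (125 x 235 mm, 12 mm thick); 12 mm above the table. The middle of the bar's underside belongs here, the bar's y along this y. The sides are open for the fingers from y = -40 mm on, and so is the +y end. The bar cannot be lowered from above under the foot: carry it in along -y, low over the seat
- end_stop (a point): middle of the face of the aluminium end stop (44 mm wide, 18 mm high), at y = -85 mm of the seat's frame, 9 mm above the seat; the face looks along the seat's +y
- bridge_top (a point): on the screw's axis, on top of the fixed arm (94 mm above the table) that carries the screw; the arm is 40 mm wide and 16 mm thick and reaches over the strip along the seat's x from x = -20 mm to a column (x = +36 to +66 mm, y = -95 to -41 mm in the seat's frame)
- foot_face (a point): centre of the underside of the brass clamp foot, a disc 24 mm in diameter, at x = 0, y = -68 mm of the seat's frame; it is 39 to 44 mm above the seat at the start, so 9 to 14 mm above the top of a seated bar
- screw_axis (a point): fixed point on the upright axis of the thumbscrew (x = 0, y = -68 mm in the seat's frame), half-way up the clutch cap, 136 mm above the table. The cap is a knurled steel cylinder, 44 mm in diameter, 38 mm high (117 to 155 mm above the table), with a black top and an orange line; take it from above across its sides, at any yaw. It does not rise or sink
- dial_center (a point): centre of the underside of the black dial below the cap, 72 mm in diameter, 95 to 101 mm above the table, with white marks and one orange mark; a thin neck joins it to the cap. It turns with the screw and does not rise or sink
- dial (a joint): angle of the dial and screw, rad, growing clockwise seen from above (screwing down); every rad lowers the foot by 4 mm; starts at 0 to 1.25 and can go to 6.2. It stays where it is left. The drag on it is about 0.10 N m
- cap (a joint): slip: angle by which the clutch cap has turned on the dial, rad, 0 at the start (the two orange lines in line), growing clockwise. The clutch carries the dial along up to 0.16 N m and slips smoothly above that, once the foot presses firmly on the bar (about 15 N). It must have slipped plainly (more than 0.08 rad) but never by 0.8 rad
- black_bar_center (a point): centre of a loose black bar of the same size, a bystander, not to be used
- objective: bystander: loose steel microscope objective standing upright, 34 mm in diameter, 95 mm high, origin at its underside
- driver: bystander: loose screwdriver with a red handle lying on the table, about 0.2 m long
- jar: bystander: loose amber jar, 56 mm in diameter, 70 mm high, origin at its underside
- mount: bystander: loose mirror mount on a round foot, 116 mm high, origin at its underside
- lens_can: bystander: loose grey can, 60 mm in diameter, 50 mm high, origin at its underside

How it is judged:
By the outcome, as a careful person would: the job done as asked, in the order asked, and still so for the second after the job is handed in, with the robot touching nothing.
It also fails if it takes over 72 s, if anything falls off the work surface, if the arm or the gripper's body presses on something with over 40 N, if the wrist force passes 120 N, or if a joint passes its speed limit or range.

### The arm

A 6-joint arm with a two-finger parallel gripper is mounted at the origin on the work surface. World frame = base frame: x ahead of the robot, y to its left, z up, the work surface at z = 0. Lengths are in m, angles in degrees, forces in N, time in s.
With the tool pointing down it reaches from about 0.4 to 0.825 m from the base axis. Payload 7 kg.
Tool frame: the origin (TCP) lies midway between the tips of the shut fingers; the grasp point (between the pads) lies 19 mm behind it; z points along the fingers, y is the line along which they close (so a half turn about z gives the same grasp; the last joint's range is limited). The gripper opens to 88 mm and grips with 3 to 60 N. Pads are 19 mm wide; open, the fingers measure 130 mm over their backs; the gripper's body (78 mm by 193 mm) begins 47 mm behind the grasp point.
Start: joints at [-46.92, 20.546, 0.682, 0, -70.136, -16.507], TCP at [0.302, -0.604, 0.227] pointing down, gripper open.
Joint ranges: [-176.03, 176.03], [-82.01, 121.73], [-58.28, 71.71], [-173.87, 95.51], [-174.79, -0.11], [-173.66, 173.66]. Speed limits (degrees/s): [136.94, 136.94, 172.46, 180, 180, 180].

### API

Orientations are given as [roll, pitch, yaw] about the fixed x, y, z axes, in that order (R = Rz(yaw) Ry(pitch) Rx(roll)).
In Python, from plant import r gives the robot as it stands.
- The arm moves only by the tool drive_tool, never from a script. Its argument "commands" is a list of rows, each an object of numbers: "hand": the closure, from 0 (fully open) to 1 (shut); "tx", "ty", "tz": the shift along the world's x, y, z scaled (see below); "turn": the turn about the world's z scaled (see below). A call has 1 to 10 rows; each row is the pose to reach, as a shift and turn from the pose commanded when the call began; what a row does not reach only later rows make up. The controller multiplies each number of a shift by 0.6 m and each number of a turn by 90 degrees. A row lasts 1/10 s, in which the tool goes at most 50 mm and 8.59 degrees, less where a joint would pass 70% of its speed; a pose out of reach is approached as far as the arm can. A call with a number of a shift or a turn outside -1 to 1 is refused whole. A call with a gripper value outside its range is refused whole. The fingers move at their own pace and stop on an object; "grip_force" is the grip in N (left out, the last holds). Time passes only in rows, so rows that repeat a pose let the fingers close. It gives the time, the measured TCP pose, the force, the opening and the grip force at its end, in the units of the state.
- r.get_state(): the state, without advancing time (a new reading comes with each control period).
- r.capture(name): name is "scene" or "top"; returns a dict with "frame" (420x560x3 uint8, red, green, blue), "fx", "fy", "cx", "cy" (pixels), "world_from_camera" (4x4, takes a point from camera to world coordinates). Camera axes: x right, y down, z forward; pixel columns grow to the right and rows downward; lengths in m; the calibration is good to about 2 mm. A picture is of the moment at which its call begins. There is no depth.
- r.close_job(): hands the job in; it is judged then, once.
Trained networks look in the newest picture that a camera, given by its name, has taken for a name from the list of things; names that differ only in an ending like _2 or _b are one class to them, and where a whole thing is asked for, a point or a joint stands for the part that bears it (a point fixed in the world has none). Each returns a list of dicts, best first, with "score" (0 to 1); they miss things now and then, are a little off and sometimes report something else, mostly with a low value. They report only what shows in the picture. A call takes as long as a camera call.
- r.trace(label, camera): "pixels" (420x560 bool, what is visible of it) and "extent" ([left, top, right, bottom] in pixels, round what is visible of it).
The state is a dict: "time_s": time; "joints": joint angles; "qd": joint speeds; "joint_torque": joint torques, N m; "tcp_pos": TCP position; "eef_rot": TCP orientation; "contact_force": force on the tool from outside, world axes, zero at the start; "moment": the same for the moment, N m; "gripper_width": finger opening in m; "gripper_force": force on a finger pad.
Only numpy, scipy, OpenCV 4.12 (cv2) and the standard library are available. Lean on these libraries where they do the work, as an engineer would, in place of code of your own. Each camera call takes 0.05 s, during which the arm holds its last target. There are 200 camera calls.

## Working session

There is one attempt and no reset: what is moved stays moved. The work goes in short steps, Python scripts to look and compute and a tool call to move; the robot and the scene stay as the last step left them, time stands still between calls to the robot, and variables do not carry over. Pictures are saved under pics/ and viewed, at most 10 in all, crops included, and the job is handed in when it is done.

Besides the shell and the picture viewer there is one more tool, called after ">>>" in YAML: its name, and indented under it one key for each argument. drive_tool: Moves the arm, as the interface text tells. Its arguments: {"type":"object","properties":{"commands":{"type":"array"},"grip_force":{"type":"number"}},"required":["commands"]}

```bash
mkdir -p pics
cat > h.py <<'E'
import numpy as np, cv2
from plant import r
def cap(n):
    c=r.capture(n); return c
def save(c,f,crop=None,s=1):
    im=c["frame"]
    if crop: im=im[crop[1]:crop[3],crop[0]:crop[2]]
    im=cv2.resize(im,None,fx=s,fy=s,interpolation=cv2.INTER_CUBIC)
    cv2.imwrite('pics/'+f,im[:,:,::-1])
def ray(c,u,v,z):
    T=np.array(c["world_from_camera"]); d=T[:3,:3]@np.array([(u-c["cx"])/c["fx"],(v-c["cy"])/c["fy"],1]); o=T[:3,3]
    return o+d*(z-o[2])/d[2]
def proj(c,p):
    T=np.linalg.inv(np.array(c["world_from_camera"])); q=T[:3,:3]@np.array(p)+T[:3,3]
    return np.array([c["fx"]*q[0]/q[2]+c["cx"],c["fy"]*q[1]/q[2]+c["cy"]])
E
python3 - <<'E'
from h import *
np.set_printoptions(precision=3,suppress=True)
a=cap("scene");b=cap("top")
print(np.array(a["world_from_camera"]),a["fx"]);print(np.array(b["world_from_camera"]),b["fx"])
save(a,"s0.png",s=1.4);save(b,"t0.png",s=1.4)
for n in ["bar_center","black_bar_center","dial","cap","seat","objective","driver","jar","mount","lens_can"]:
    for cam in ["top","scene"]:
        for d in r.trace(n,cam)[:2]: print(n,cam,round(d["score"],2),d["extent"])
s=r.get_state();print(s["time_s"],s["tcp_pos"],s["eef_rot"],s["gripper_width"])
E
```

```text
[[ 0.801  0.508 -0.317  0.909]
 [ 0.598 -0.671  0.438 -0.522]
 [ 0.01  -0.54  -0.841  1.104]
 [ 0.     0.     0.     1.   ]] 405.7309130969762
[[ 0.027 -0.983  0.181  0.298]
 [-1.    -0.027  0.005 -0.009]
 [-0.    -0.181 -0.983  1.48 ]
 [ 0.     0.     0.     1.   ]] 489.1759549867026
bar_center top 0.8 [172.0, 180.9, 230.2, 200.7]
bar_center scene 0.73 [336.7, 172.7, 369.6, 215.3]
black_bar_center top 0.87 [168.4, 228.7, 223.4, 263.0]
black_bar_center top 0.56 [119.8, 281.1, 149.2, 297.5]
black_bar_center scene 0.9 [291.1, 152.4, 338.0, 185.8]
dial top 0.75 [348.2, 234.9, 373.6, 261.1]
dial scene 0.59 [200.2, 247.3, 224.3, 273.1]
cap top 0.76 [359.9, 236.3, 375.3, 252.7]
cap top 0.62 [164.8, 230.9, 222.7, 264.7]
cap scene 0.72 [195.7, 230.9, 285.7, 306.9]
cap scene 0.58 [198.1, 249.2, 221.5, 265.9]
seat top 0.71 [294.3, 211.0, 380.0, 271.7]
seat scene 0.94 [195.4, 233.4, 285.2, 302.7]
objective top 0.47 [256.2, 144.8, 262.9, 159.1]
objective scene 0.47 [355.9, 239.3, 371.8, 261.3]
driver top 0.78 [402.0, 200.5, 411.7, 272.6]
driver scene 0.95 [169.3, 300.0, 226.8, 347.6]
driver scene 0.46 [200.6, 249.0, 224.1, 272.2]
jar top 0.61 [119.8, 278.3, 150.3, 298.5]
jar scene 0.53 [302.8, 110.4, 319.8, 135.2]
jar scene 0.18 [196.2, 232.9, 284.7, 305.8]
mount top 0.86 [110.6, 180.2, 139.6, 206.6]
mount scene 0.81 [374.4, 129.6, 393.4, 162.5]
mount scene 0.38 [198.7, 245.5, 219.6, 266.0]
lens_can top 0.63 [410.8, 290.3, 432.4, 311.0]
lens_can scene 0.67 [118.0, 283.1, 146.0, 306.7]
1.1 [ 0.302 -0.604  0.227] [-179.998    0.002 -153.428] 0.08805833934177958
```

View pics/s0.png

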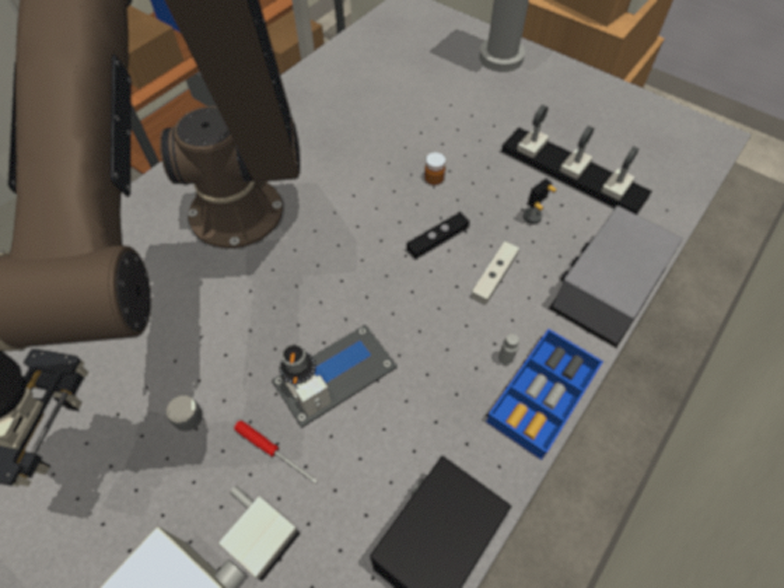

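View pics/t0.png

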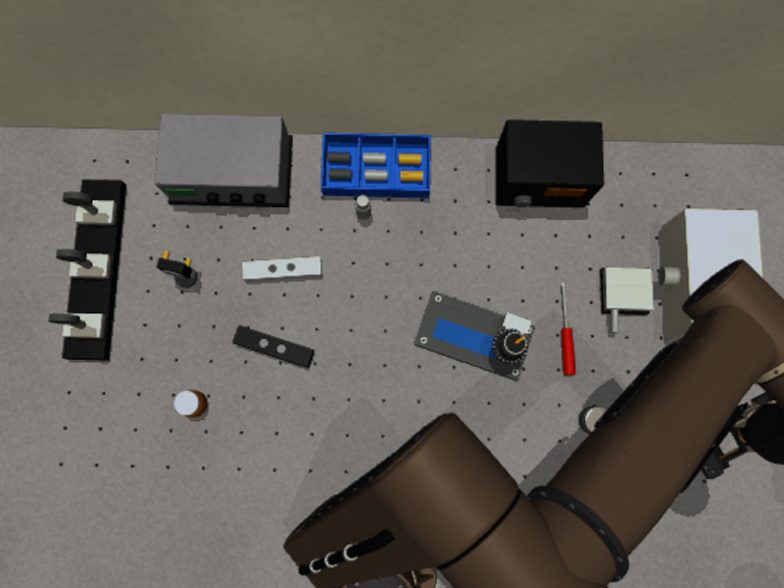

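The scene picture shows the bright bar at about (495,271), the clamp at (335,372) with its cap at (293,357), and the black bar at (438,235). The top picture shows the bright bar at (282,268), the blue strip from (434,330) rightwards, and the cap at (512,343) with the orange line. The column is on the +x side.

```bash
cat > m.py <<'E'
from h import *
np.set_printoptions(precision=4,suppress=True)
def rectof(c,mask,z):
    cs,_=cv2.findContours(mask.astype(np.uint8),cv2.RETR_EXTERNAL,cv2.CHAIN_APPROX_NONE)
    k=max(cs,key=cv2.contourArea)[:,0,:]
    P=np.array([ray(c,u,v,z)[:2] for u,v in k])
    (cx,cy),(w,h),a=cv2.minAreaRect((P*1000).astype(np.float32))
    px=abs(1/c["fx"]*1.4)*1000
    box=cv2.boxPoints(((cx,cy),(w,h),a))/1000
    return (cx,cy,w,h,a),box
E
python3 - <<'E'
from m import *
for n in ["top","scene"]:
    c=cap(n); hsv=cv2.cvtColor(c["frame"],cv2.COLOR_RGB2HSV)
    g=r.trace("seat",n)[0]["extent"]; l,t,R,b=[int(x) for x in g]
    m=np.zeros((420,560),bool); m[t:b,l:R]=1
    blue=m&(hsv[...,0]>98)&(hsv[...,0]<120)&(hsv[...,1]>120)
    print(n,"blue",*rectof(c,blue,.012))
    bm=r.trace("bar_center",n)[0]["pixels"]; print("bar",*rectof(c,bm,.03))
    # bright-threshold alternative
    k=cv2.dilate(bm.astype(np.uint8),np.ones((7,7)))>0
    br=k&(c["frame"].min(2)>150); br=cv2.morphologyEx(br.astype(np.uint8),cv2.MORPH_CLOSE,np.ones((7,7)))
    print("bar2",*rectof(c,br,.03))
    for q,z in [("cap",.136),("dial",.1),("objective",.05),("black_bar_center",.03),("mount",.06),("jar",.035),("driver",.01),("lens_can",.05)]:
        for d in r.trace(q,n)[:2]:
            e=d["extent"]; print(q,round(d["score"],2),ray(c,(e[0]+e[2])/2,(e[1]+e[3])/2,z)[:2])
E
```

```text
top blue (485.92340087890625, -178.22760009765625, 147.95286560058594, 44.16475296020508, 72.0776138305664) [[ 0.4421 -0.2418]
 [ 0.4842 -0.2554]
 [ 0.5297 -0.1146]
 [ 0.4877 -0.101 ]]
bar (624.217041015625, 227.37425231933594, 45.661338806152344, 170.5603790283203, 5.484306335449219) [[0.5933 0.3101]
 [0.6096 0.1403]
 [0.6551 0.1447]
 [0.6388 0.3144]]
bar2 (627.1532592773438, 229.27410888671875, 38.61788558959961, 168.65965270996094, 5.484126567840576) [[0.5999 0.3114]
 [0.616  0.1435]
 [0.6544 0.1472]
 [0.6383 0.3151]]
cap 0.79 [ 0.4644 -0.2507]
cap 0.63 [ 0.4696 -0.1817]
objective 0.65 [0.7596 0.0536]
black_bar_center 0.61 [0.4495 0.2403]
mount 0.57 [0.6088 0.4455]
jar 0.58 [0.3289 0.4054]
driver 0.93 [ 0.4716 -0.3959]
lens_can 0.65 [ 0.4606 -0.3819]
lens_can 0.64 [ 0.3203 -0.424 ]
scene blue (491.99127197265625, -166.52224731445312, 117.28839874267578, 42.284576416015625, 72.16016387939453) [[ 0.4539 -0.2159]
 [ 0.4942 -0.2288]
 [ 0.5301 -0.1172]
 [ 0.4898 -0.1042]]
bar (634.6858520507812, 217.109619140625, 42.672203063964844, 185.1372528076172, 4.91192102432251) [[0.6055 0.3075]
 [0.6214 0.1231]
 [0.6639 0.1267]
 [0.648  0.3112]]
bar2 (629.125, 227.71908569335938, 41.03676986694336, 170.78932189941406, 5.407802581787109) [[0.6007 0.3108]
 [0.6167 0.1408]
 [0.6576 0.1446]
 [0.6415 0.3147]]
cap 0.58 [ 0.4639 -0.2536]
dial 0.94 [ 0.4634 -0.2544]
dial 0.48 [ 0.4481 -0.2476]
objective 0.64 [0.7667 0.0545]
objective 0.44 [0.4758 0.2066]
black_bar_center 0.71 [0.4648 0.22  ]
mount 0.56 [0.6173 0.436 ]
mount 0.49 [0.4763 0.1983]
jar 0.66 [0.3388 0.3928]
jar 0.61 [0.6095 0.4604]
driver 0.93 [ 0.5147 -0.3887]
lens_can 0.77 [ 0.3357 -0.4475]
```

>>> drive_tool:
  commands:
    - {"hand": 0,"tx": 0.27,"ty": 0.716,"tz": 0,"turn": 0.382}
    - {"hand": 0,"tx": 0.27,"ty": 0.716,"tz": 0,"turn": 0.382}
    - {"hand": 0,"tx": 0.27,"ty": 0.716,"tz": 0,"turn": 0.382}
    - {"hand": 0,"tx": 0.27,"ty": 0.716,"tz": 0,"turn": 0.382}
    - {"hand": 0,"tx": 0.27,"ty": 0.716,"tz": 0,"turn": 0.382}
    - {"hand": 0,"tx": 0.27,"ty": 0.716,"tz": 0,"turn": 0.382}
    - {"hand": 0,"tx": 0.27,"ty": 0.716,"tz": 0,"turn": 0.382}
    - {"hand": 0,"tx": 0.27,"ty": 0.716,"tz": 0,"turn": 0.382}
    - {"hand": 0,"tx": 0.27,"ty": 0.716,"tz": 0,"turn": 0.382}
    - {"hand": 0,"tx": 0.27,"ty": 0.716,"tz": 0,"turn": 0.382}

```text
time_s: 3.2
tcp_pos: [0.4654, -0.1703, 0.2271]
eef_rot: [-179.9, 0.1, -118.8]
contact_force: [0.4, -0.4, -0.6]
gripper_width: 0.0876
gripper_force: 0.0
```

>>> drive_tool:
  commands:
    - {"hand": 0,"tx": 0.27,"ty": 0.716,"tz": 0,"turn": 0.382}
    - {"hand": 0,"tx": 0.27,"ty": 0.716,"tz": 0,"turn": 0.382}
    - {"hand": 0,"tx": 0.27,"ty": 0.716,"tz": 0,"turn": 0.382}
    - {"hand": 0,"tx": 0.27,"ty": 0.716,"tz": 0,"turn": 0.382}
    - {"hand": 0,"tx": 0.27,"ty": 0.716,"tz": 0,"turn": 0.382}
    - {"hand": 0,"tx": 0.27,"ty": 0.716,"tz": -0.1,"turn": 0.382}
    - {"hand": 0,"tx": 0.27,"ty": 0.716,"tz": -0.1,"turn": 0.382}
    - {"hand": 0,"tx": 0.27,"ty": 0.716,"tz": -0.1,"turn": 0.382}
    - {"hand": 0,"tx": 0.27,"ty": 0.716,"tz": -0.1,"turn": 0.382}
    - {"hand": 0,"tx": 0.27,"ty": 0.716,"tz": -0.1,"turn": 0.382}

```text
time_s: 4.2
tcp_pos: [0.6265, 0.2586, 0.164]
eef_rot: [179.9, -0.1, -84.6]
contact_force: [-0.7, -0.6, -0.5]
gripper_width: 0.0876
gripper_force: 0.0
```

Run:
```python
from m import *
for n in ["top","scene"]:
    c=cap(n); np.save(n+"_c1.npy",c,allow_pickle=True)
    hsv=cv2.cvtColor(c["frame"],cv2.COLOR_RGB2HSV)
    g=r.trace("seat",n)[0]["extent"]; l,t,R,b=[int(x) for x in g]
    m=np.zeros((420,560),bool); m[t:b,l:R]=1
    blue=m&(hsv[...,0]>98)&(hsv[...,0]<120)&(hsv[...,1]>120)
    print(n,"blue",*rectof(c,blue,.012))
    p=r.trace("seat",n)[0]["pixels"]; print("plate",*rectof(c,p,.012))
    for q in ["cap","dial"]:
        for d in r.trace(q,n)[:2]: print(q,d["score"],d["extent"],d["pixels"].sum())
    # model overlay from estimate
    S=np.array([.4835,-.1885]);ys=np.array([.3074,.9516]);xs=np.array([.9516,-.3074])
    im=cv2.resize(c["frame"],None,fx=6,fy=6,interpolation=cv2.INTER_CUBIC)
    def P(x,y,z): return ((proj(c,[*(S+x*xs+y*ys),z])+.5)*6).astype(int)
    def poly(pts,col): cv2.polylines(im,[np.array(pts)],True,col,1)
    poly([P(x,y,.012) for x,y in [(-.022,-.085),(.022,-.085),(.022,.085),(-.022,.085)]],(255,255,0))
    th=np.linspace(0,6.28,40)
    for rr,z in [(.022,.155),(.022,.117),(.036,.101)]: poly([P(rr*np.cos(a),-.068+rr*np.sin(a),z) for a in th],(0,255,0))
    poly([P(x,y,.094) for x,y in [(-.02,-.088),(.036,-.088),(.036,-.048),(-.02,-.048)]],(255,0,0))
    u,v=P(0,-.02,.05); cr=im[v-280:v+280,u-370:u+370]; cv2.imwrite(f"pics/ov_{n}.png",cr[:,:,::-1])
```

```text
top blue (486.35870361328125, -176.8815460205078, 145.12347412109375, 44.16475296020508, 72.0776138305664) [[ 0.443  -0.2391]
 [ 0.485  -0.2527]
 [ 0.5297 -0.1146]
 [ 0.4877 -0.101 ]]
plate (495.94866943359375, -192.86087036132812, 232.6265869140625, 136.44151306152344, 72.58573913574219) [[ 0.396  -0.2834]
 [ 0.5262 -0.3243]
 [ 0.5959 -0.1023]
 [ 0.4657 -0.0615]]
cap 0.74 [358.7, 235.1, 374.4, 252.1] 236
dial 0.76 [350.2, 235.8, 372.3, 260.7] 496
dial 0.58 [108.9, 184.4, 139.8, 206.3] 365
scene blue (492.0826110839844, -166.4960479736328, 117.29926300048828, 42.46415328979492, 72.42513275146484) [[ 0.4541 -0.216 ]
 [ 0.4946 -0.2288]
 [ 0.53   -0.117 ]
 [ 0.4896 -0.1042]]
plate (475.5345458984375, -188.07131958007812, 234.55552673339844, 176.6690216064453, 71.84464263916016) [[ 0.3551 -0.272 ]
 [ 0.5229 -0.327 ]
 [ 0.596  -0.1042]
 [ 0.4281 -0.0491]]
cap 0.6 [300.3, 107.4, 319.8, 131.7] 322
cap 0.57 [197.7, 246.0, 220.2, 266.0] 282
dial 0.87 [202.5, 248.6, 224.1, 273.2] 530
```

View pics/ov_top.png

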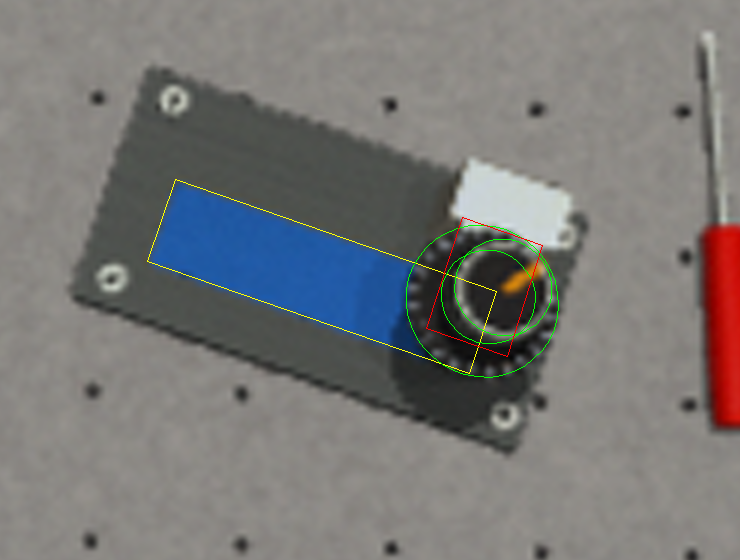

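View pics/ov_scene.png

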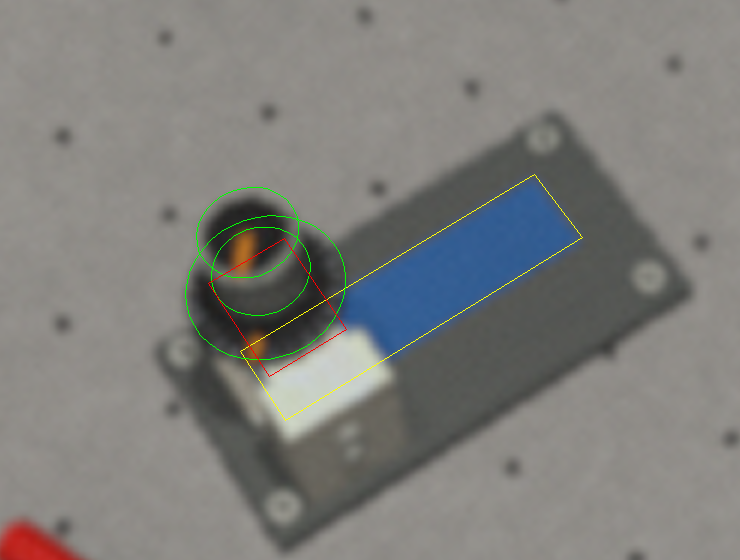

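The top overlay agrees with the model to within about 1 mm, with the cap ring at (502,290) and the strip outline coinciding. The scene overlay is off by about 2 mm, which is within calibration. Descend on the bar.

>>> drive_tool:
  commands:
    - {"hand": 0,"tz": -0.08}
    - {"hand": 0,"tz": -0.16}
    - {"hand": 0,"tz": -0.23}
    - {"hand": 0,"tz": -0.268}
    - {"hand": 0,"tz": -0.268}
    - {"hand": 1,"tz": -0.268}
    - {"hand": 1,"tz": -0.268}
    - {"hand": 1,"tz": -0.268}
    - {"hand": 1,"tz": -0.268}
    - {"hand": 1,"tz": -0.268}
  grip_force: 45

```text
invalid input
```

>>> drive_tool:
  commands:
    - {"hand": 0,"tx": 0,"ty": 0,"tz": -0.08,"turn": 0}
    - {"hand": 0,"tx": 0,"ty": 0,"tz": -0.16,"turn": 0}
    - {"hand": 0,"tx": 0,"ty": 0,"tz": -0.23,"turn": 0}
    - {"hand": 0,"tx": 0,"ty": 0,"tz": -0.268,"turn": 0}
    - {"hand": 0,"tx": 0,"ty": 0,"tz": -0.268,"turn": 0}
    - {"hand": 1,"tx": 0,"ty": 0,"tz": -0.268,"turn": 0}
    - {"hand": 1,"tx": 0,"ty": 0,"tz": -0.268,"turn": 0}
    - {"hand": 1,"tx": 0,"ty": 0,"tz": -0.268,"turn": 0}
    - {"hand": 1,"tx": 0,"ty": 0,"tz": -0.268,"turn": 0}
    - {"hand": 1,"tx": 0,"ty": 0,"tz": -0.268,"turn": 0}
  grip_force: 45

```text
time_s: 5.7
tcp_pos: [0.6261, 0.2556, 0.0064]
eef_rot: [-180.0, 0.0, -84.7]
contact_force: [-0.2, -0.1, 0.4]
gripper_width: 0.0536
gripper_force: 0.0
```

>>> drive_tool:
  commands:
    - {"hand": 1,"tx": 0,"ty": 0,"tz": 0,"turn": 0}
    - {"hand": 1,"tx": 0,"ty": 0,"tz": 0,"turn": 0}
    - {"hand": 1,"tx": 0,"ty": 0,"tz": 0,"turn": 0}
    - {"hand": 1,"tx": 0,"ty": 0,"tz": 0,"turn": 0}
    - {"hand": 1,"tx": 0,"ty": 0,"tz": 0,"turn": 0}
    - {"hand": 1,"tx": 0,"ty": 0,"tz": 0,"turn": 0}
    - {"hand": 1,"tx": 0,"ty": 0,"tz": 0.02,"turn": 0}
    - {"hand": 1,"tx": 0,"ty": 0,"tz": 0.06,"turn": 0}
    - {"hand": 1,"tx": 0,"ty": 0,"tz": 0.12,"turn": 0}
    - {"hand": 1,"tx": 0,"ty": 0,"tz": 0.18,"turn": 0}
  grip_force: 45

```text
time_s: 6.7
tcp_pos: [0.6252, 0.2551, 0.1145]
eef_rot: [179.9, -0.1, -84.7]
contact_force: [0.9, 0.7, -1.9]
gripper_width: 0.0397
gripper_force: 45.0
```

>>> drive_tool:
  commands:
    - {"hand": 1,"tx": -0.024,"ty": -0.075,"tz": 0.01,"turn": -0.033}
    - {"hand": 1,"tx": -0.048,"ty": -0.15,"tz": 0.01,"turn": -0.066}
    - {"hand": 1,"tx": -0.072,"ty": -0.225,"tz": 0.01,"turn": -0.1}
    - {"hand": 1,"tx": -0.096,"ty": -0.3,"tz": 0.01,"turn": -0.133}
    - {"hand": 1,"tx": -0.12,"ty": -0.375,"tz": 0.01,"turn": -0.166}
    - {"hand": 1,"tx": -0.144,"ty": -0.45,"tz": 0.01,"turn": -0.2}
    - {"hand": 1,"tx": -0.165,"ty": -0.52,"tz": 0.0,"turn": -0.233}
    - {"hand": 1,"tx": -0.18,"ty": -0.57,"tz": 0.0,"turn": -0.26}
    - {"hand": 1,"tx": -0.19,"ty": -0.594,"tz": 0.0,"turn": -0.26}
    - {"hand": 1,"tx": -0.19,"ty": -0.594,"tz": 0.0,"turn": -0.26}

```text
time_s: 7.7
tcp_pos: [0.5109, -0.1023, 0.114]
eef_rot: [180.0, 0.0, -108.2]
contact_force: [0.5, -0.1, -2.5]
gripper_width: 0.0393
gripper_force: 45.0
```

>>> drive_tool:
  commands:
    - {"hand": 1,"tx": 0,"ty": 0,"tz": -0.05,"turn": 0}
    - {"hand": 1,"tx": 0,"ty": 0,"tz": -0.1,"turn": 0}
    - {"hand": 1,"tx": 0,"ty": 0,"tz": -0.12,"turn": 0}
    - {"hand": 1,"tx": 0,"ty": 0,"tz": -0.12,"turn": 0}

```text
time_s: 8.1
tcp_pos: [0.5111, -0.1003, 0.0404]
eef_rot: [179.8, -0.1, -108.0]
contact_force: [-0.8, -0.3, -3.6]
gripper_width: 0.0396
gripper_force: 45.0
```

Run:
```python
from m import *
S=np.array([.4835,-.1885]);ys=np.array([.3090,.9511]);xs=np.array([.9511,-.3090])
s=r.get_state(); t=np.array(s["tcp_pos"]); print(t,s["eef_rot"],(t[:2]-S)@xs,(t[:2]-S)@ys)
C=t[:2]-.027*ys; zb=t[2]-.0064
ims=[]
for n in ["top","scene"]:
    c=cap(n); f=6 if n=="top" else 6
    im=cv2.resize(c["frame"],None,fx=f,fy=f,interpolation=cv2.INTER_CUBIC)
    def P(o,x,y,z): return ((proj(c,[*(o+x*xs+y*ys),z])+.5)*f).astype(int)
    for o,hw,z,col in [(S,.022,.012,(255,255,0)),(C,.02,zb+.03,(255,0,0))]:
        cv2.polylines(im,[np.array([P(o,x,y,z) for x,y in [(-hw,-.085),(hw,-.085),(hw,.085),(-hw,.085)]])],True,col,1)
    u,v=P(S,0,.04,.03); ims.append(im[v-290:v+290,u-195:u+195] if 0 else cv2.resize(im[v-330:v+330,u-330:u+330],(395,395)))
cv2.imwrite("pics/ov2.png",np.hstack(ims)[:,:,::-1])
```

```text
[ 0.5111 -0.1003  0.0404] [ 179.8178   -0.0925 -107.9976] -0.0009652623041249142 0.09241052037647479
```

View pics/ov2.png

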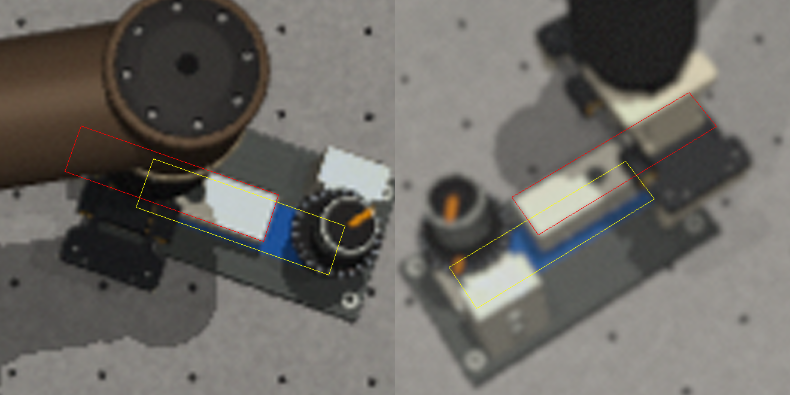

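Left panel (top camera): the bar's visible end at (240,210) coincides with the predicted red outline. Right panel (scene camera): the bar is at (570,195), lined up with the strip. Lower it and carry it in.

>>> drive_tool:
  commands:
    - {"hand": 1,"tx": 0.0015,"ty": 0,"tz": -0.018,"turn": 0}
    - {"hand": 1,"tx": 0.0015,"ty": 0,"tz": -0.032,"turn": 0}
    - {"hand": 1,"tx": 0.0015,"ty": 0,"tz": -0.032,"turn": 0}
    - {"hand": 1,"tx": -0.004,"ty": -0.018,"tz": -0.032,"turn": 0}
    - {"hand": 1,"tx": -0.01,"ty": -0.037,"tz": -0.032,"turn": 0}
    - {"hand": 1,"tx": -0.016,"ty": -0.056,"tz": -0.032,"turn": 0}
    - {"hand": 1,"tx": -0.023,"ty": -0.076,"tz": -0.032,"turn": 0}
    - {"hand": 1,"tx": -0.029,"ty": -0.095,"tz": -0.032,"turn": 0}
    - {"hand": 1,"tx": -0.029,"ty": -0.095,"tz": -0.032,"turn": 0}

```text
time_s: 9.1
tcp_pos: [0.4936, -0.1595, 0.0226]
eef_rot: [180.0, -0.0, -108.2]
contact_force: [1.3, -0.4, -2.5]
gripper_width: 0.0396
gripper_force: 45.0
```

>>> drive_tool:
  commands:
    - {"hand": 1,"tx": -0.0015,"ty": -0.0048,"tz": -0.004,"turn": 0}
    - {"hand": 1,"tx": -0.0015,"ty": -0.0048,"tz": -0.004,"turn": 0}
    - {"hand": 1,"tx": -0.0015,"ty": -0.0048,"tz": -0.004,"turn": 0}

```text
time_s: 9.4
tcp_pos: [0.4936, -0.1607, 0.02]
eef_rot: [180.0, -0.0, -108.1]
contact_force: [-0.8, 0.1, -3.4]
gripper_width: 0.0397
gripper_force: 45.0
```

>>> drive_tool:
  commands:
    - {"hand": 1,"tx": -0.001,"ty": -0.0032,"tz": 0,"turn": 0}
    - {"hand": 1,"tx": -0.001,"ty": -0.0032,"tz": 0,"turn": 0}
    - {"hand": 1,"tx": -0.001,"ty": -0.0032,"tz": 0,"turn": 0}

```text
time_s: 9.7
tcp_pos: [0.4931, -0.1626, 0.0202]
eef_rot: [-180.0, 0.0, -108.1]
contact_force: [0.0, 0.4, -2.4]
gripper_width: 0.0395
gripper_force: 45.0
```

>>> drive_tool:
  commands:
    - {"hand": 1,"tx": -0.0012,"ty": -0.0024,"tz": 0,"turn": 0}
    - {"hand": 1,"tx": -0.0012,"ty": -0.0024,"tz": 0,"turn": 0}
    - {"hand": 1,"tx": -0.0012,"ty": -0.0024,"tz": 0,"turn": 0}

```text
time_s: 10.0
tcp_pos: [0.4926, -0.1639, 0.0202]
eef_rot: [-180.0, 0.0, -108.1]
contact_force: [1.3, 3.8, -2.7]
gripper_width: 0.0397
gripper_force: 45.0
```

>>> drive_tool:
  commands:
    - {"hand": 1,"tx": -0.0012,"ty": -0.0024,"tz": 0,"turn": 0}
    - {"hand": 1,"tx": -0.0012,"ty": -0.0024,"tz": 0,"turn": 0}
    - {"hand": 1,"tx": -0.0012,"ty": -0.0024,"tz": 0,"turn": 0}

```text
time_s: 10.3
tcp_pos: [0.4927, -0.1641, 0.0204]
eef_rot: [-179.9, 0.1, -108.1]
contact_force: [1.4, 11.7, -1.4]
gripper_width: 0.0399
gripper_force: 45.0
```

>>> drive_tool:
  commands:
    - {"hand": 1,"tx": 0,"ty": 0,"tz": -0.002,"turn": 0}
    - {"hand": 1,"tx": 0,"ty": 0,"tz": -0.004,"turn": 0}
    - {"hand": 1,"tx": 0,"ty": 0,"tz": -0.004,"turn": 0}
    - {"hand": 1,"tx": 0,"ty": 0,"tz": -0.004,"turn": 0}

```text
time_s: 10.7
tcp_pos: [0.4933, -0.1643, 0.0183]
eef_rot: [-179.9, 0.1, -108.1]
contact_force: [2.8, 11.2, 0.2]
gripper_width: 0.0399
gripper_force: 45.0
```

>>> drive_tool:
  commands:
    - {"hand": 1,"tx": -0.0022,"ty": 0.0006,"tz": -0.001,"turn": 0}
    - {"hand": 1,"tx": -0.0022,"ty": 0.0006,"tz": -0.001,"turn": 0}
    - {"hand": 1,"tx": -0.0022,"ty": 0.0006,"tz": -0.001,"turn": 0}

```text
time_s: 11.0
tcp_pos: [0.4931, -0.1642, 0.0182]
eef_rot: [-179.7, 0.1, -108.0]
contact_force: [4.1, 9.0, 0.9]
gripper_width: 0.0397
gripper_force: 45.0
```

Run:
```python
from m import *
S=np.array([.4835,-.1885]);ys=np.array([.3090,.9511]);xs=np.array([.9511,-.3090])
s=r.get_state(); t=np.array(s["tcp_pos"]); print(t,s["contact_force"],s["eef_rot"],(t[:2]-S)@xs,(t[:2]-S)@ys,s["joints"])
```

```text
[ 0.4931 -0.1642  0.0182] [4.1365 9.0049 0.9355] [-179.7414    0.1212 -108.0019] 0.001592912007878487 0.026097294467239948 [  3.2274  19.543  -33.2999  -0.0322 -36.8722 -21.2039]
```

>>> drive_tool:
  commands:
    - {"hand": 1,"tx": -0.0016,"ty": 0.0014,"tz": 0,"turn": 0}
    - {"hand": 1,"tx": -0.0016,"ty": 0.0014,"tz": 0,"turn": 0}
    - {"hand": 1,"tx": -0.0016,"ty": 0.0014,"tz": 0,"turn": 0}

```text
time_s: 11.3
tcp_pos: [0.4918, -0.1638, 0.018]
eef_rot: [-179.8, 0.1, -108.0]
contact_force: [4.4, 6.0, -1.2]
gripper_width: 0.0395
gripper_force: 45.0
```

Run:
```python
from m import *
S=np.array([.4835,-.1885]);ys=np.array([.3090,.9511]);xs=np.array([.9511,-.3090])
s=r.get_state(); t=np.array(s["tcp_pos"]); f=np.array(s["contact_force"]);print(t,f[:2]@xs,f[:2]@ys,f[2],(t[:2]-S)@xs,(t[:2]-S)@ys)
c=cap("scene");save(c,"s3.png",[170,190,310,310],5)
c=cap("top");save(c,"t3.png",[270,180,410,300],5)
```

```text
[ 0.4918 -0.1638  0.018 ] 2.3033022227364066 7.032871409117764 -1.220316457892604 0.0002195323600999088 0.026086869367983496
```

View pics/s3.png

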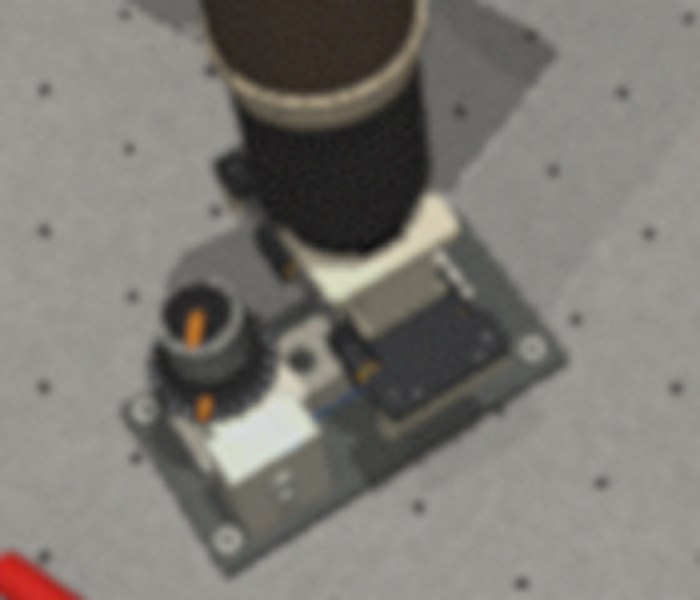

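The scene picture shows the bar under the foot, its top at (300,360), between the cap (195,320) and the fingers. A thin blue sliver is at (335,405). Release and rise.

>>> drive_tool:
  commands:
    - {"hand": 0.5,"tx": 0,"ty": 0,"tz": -0.0005,"turn": 0}
    - {"hand": 0,"tx": 0,"ty": 0,"tz": 0,"turn": 0}
    - {"hand": 0,"tx": 0,"ty": 0,"tz": 0,"turn": 0}
    - {"hand": 0,"tx": 0,"ty": 0,"tz": 0,"turn": 0}
    - {"hand": 0,"tx": 0,"ty": 0,"tz": 0,"turn": 0}
    - {"hand": 0,"tx": 0,"ty": 0,"tz": 0.08,"turn": 0}
    - {"hand": 0,"tx": 0,"ty": 0,"tz": 0.16,"turn": 0}
    - {"hand": 0,"tx": 0,"ty": 0,"tz": 0.24,"turn": 0}
    - {"hand": 0,"tx": 0,"ty": 0,"tz": 0.32,"turn": 0}
    - {"hand": 0,"tx": 0,"ty": 0,"tz": 0.36,"turn": 0}

```text
time_s: 12.4
tcp_pos: [0.4906, -0.1648, 0.238]
eef_rot: [-179.7, 0.1, -108.0]
contact_force: [-0.8, -0.5, -0.7]
gripper_width: 0.0876
gripper_force: 0.0
```

>>> drive_tool:
  commands:
    - {"hand": 0,"tx": -0.047,"ty": -0.147,"tz": 0,"turn": 1}
    - {"hand": 0,"tx": -0.047,"ty": -0.147,"tz": 0,"turn": 1}
    - {"hand": 0,"tx": -0.047,"ty": -0.147,"tz": 0,"turn": 1}
    - {"hand": 0,"tx": -0.047,"ty": -0.147,"tz": 0,"turn": 1}
    - {"hand": 0,"tx": -0.047,"ty": -0.147,"tz": 0,"turn": 1}
    - {"hand": 0,"tx": -0.047,"ty": -0.147,"tz": 0,"turn": 1}
    - {"hand": 0,"tx": -0.047,"ty": -0.147,"tz": 0,"turn": 1}
    - {"hand": 0,"tx": -0.047,"ty": -0.147,"tz": 0,"turn": 1}
    - {"hand": 0,"tx": -0.047,"ty": -0.147,"tz": 0,"turn": 1}
    - {"hand": 0,"tx": -0.047,"ty": -0.147,"tz": 0,"turn": 1}

```text
time_s: 13.4
tcp_pos: [0.4608, -0.2526, 0.233]
eef_rot: [180.0, 0.0, -23.7]
contact_force: [0.4, 0.0, 0.1]
gripper_width: 0.0878
gripper_force: 0.0
```

>>> drive_tool:
  commands:
    - {"hand": 0,"tx": 0,"ty": 0,"tz": 0,"turn": 0.5}
    - {"hand": 0,"tx": 0,"ty": 0,"tz": 0,"turn": 0.5}
    - {"hand": 0,"tx": 0,"ty": 0,"tz": 0,"turn": 0.5}
    - {"hand": 0,"tx": 0,"ty": 0,"tz": 0,"turn": 0.5}
    - {"hand": 0,"tx": 0,"ty": 0,"tz": 0,"turn": 0.5}
    - {"hand": 0,"tx": 0,"ty": 0,"tz": 0,"turn": 0.5}
    - {"hand": 0,"tx": 0,"ty": 0,"tz": 0,"turn": 0.5}
    - {"hand": 0,"tx": 0,"ty": 0,"tz": 0,"turn": 0.5}

```text
time_s: 14.2
tcp_pos: [0.461, -0.2526, 0.2331]
eef_rot: [-180.0, 0.0, 20.8]
contact_force: [0.1, 0.3, -0.1]
gripper_width: 0.0878
gripper_force: 0.0
```

Run:
```python
from m import *
s=r.get_state(); print(s["tcp_pos"],s["eef_rot"],s["joints"],s["moment"],s["time_s"])
c=cap("scene");save(c,"s4.png",[170,190,310,310],5)
for q in ["cap","dial"]:
    for d in r.trace(q,"scene")[:1]: print(q,d["score"],d["extent"])
```

```text
[ 0.461  -0.2526  0.2331] [-179.9927    0.0116   20.8493] [ -7.3176   6.1749 -17.4497  -0.0011 -66.389  118.1673] [-0.0815  0.1489  0.0021] 14.2
cap 0.79 [200.7, 245.4, 220.8, 265.1]
dial 0.73 [201.6, 246.4, 224.2, 271.3]
```

View pics/s4.png

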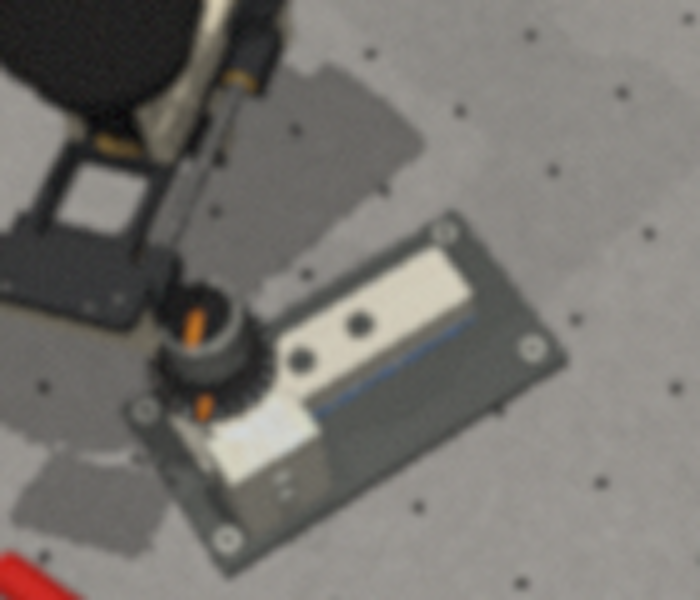

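The bar lies seated under the foot, with a thin blue line along it at (400,370). The dial's orange mark is at (205,405), in line with the cap's at (195,325). Descend to the cap and grip.

>>> drive_tool:
  commands:
    - {"hand": 0,"tx": 0.0025,"ty": -0.001,"tz": -0.06,"turn": 0}
    - {"hand": 0,"tx": 0.0025,"ty": -0.001,"tz": -0.12,"turn": 0}
    - {"hand": 0,"tx": 0.0025,"ty": -0.001,"tz": -0.17,"turn": 0}
    - {"hand": 0,"tx": 0.0025,"ty": -0.001,"tz": -0.188,"turn": 0}
    - {"hand": 0.3,"tx": 0.0025,"ty": -0.001,"tz": -0.188,"turn": 0}
    - {"hand": 1,"tx": 0.0025,"ty": -0.001,"tz": -0.188,"turn": 0}
    - {"hand": 1,"tx": 0.0025,"ty": -0.001,"tz": -0.188,"turn": 0}
    - {"hand": 1,"tx": 0.0025,"ty": -0.001,"tz": -0.188,"turn": 0}
    - {"hand": 1,"tx": 0.0025,"ty": -0.001,"tz": -0.188,"turn": 0}
    - {"hand": 1,"tx": 0.0025,"ty": -0.001,"tz": -0.188,"turn": 0}
  grip_force: 25

```text
time_s: 15.35
tcp_pos: [0.4628, -0.2532, 0.1209]
eef_rot: [180.0, -0.0, 20.9]
contact_force: [-0.8, 0.2, 0.3]
gripper_width: 0.0453
gripper_force: 0.0
```

>>> drive_tool:
  commands:
    - {"hand": 1,"tx": 0,"ty": 0,"tz": 0,"turn": 0}
    - {"hand": 1,"tx": 0,"ty": 0,"tz": 0,"turn": 0}
    - {"hand": 1,"tx": 0,"ty": 0,"tz": 0,"turn": 0}
    - {"hand": 1,"tx": 0,"ty": 0,"tz": 0,"turn": 0}

```text
time_s: 15.75
tcp_pos: [0.463, -0.2535, 0.1209]
eef_rot: [180.0, -0.0, 20.9]
contact_force: [-0.5, -3.1, 5.6]
gripper_width: 0.0438
gripper_force: 25.0
```

```bash
cat > st.py <<'E'
from m import *
s=r.get_state(); A=lambda k:np.array(s[k])
print(s["time_s"],A("tcp_pos"),A("eef_rot"),"F",A("contact_force"),"M",A("moment"),s["gripper_width"],s["gripper_force"],"j6",s["joints"][5])
E
python3 st.py
```

```text
15.75 [ 0.463  -0.2535  0.1209] [179.9517  -0.0307  20.949 ] F [-0.4659 -3.1259  5.591 ] M [-0.8596  0.3143  0.0084] 0.043760891424914745 25.000756680965424 j6 118.29859345729768
```

>>> drive_tool:
  commands:
    - {"hand": 1,"tx": 0,"ty": 0,"tz": 0,"turn": -0.06}
    - {"hand": 1,"tx": 0,"ty": 0,"tz": 0,"turn": -0.12}
    - {"hand": 1,"tx": 0,"ty": 0,"tz": 0,"turn": -0.18}
    - {"hand": 1,"tx": 0,"ty": 0,"tz": 0,"turn": -0.24}
    - {"hand": 1,"tx": 0,"ty": 0,"tz": 0,"turn": -0.3}
    - {"hand": 1,"tx": 0,"ty": 0,"tz": 0,"turn": -0.36}
    - {"hand": 1,"tx": 0,"ty": 0,"tz": 0,"turn": -0.42}
    - {"hand": 1,"tx": 0,"ty": 0,"tz": 0,"turn": -0.48}
    - {"hand": 1,"tx": 0,"ty": 0,"tz": 0,"turn": -0.54}
    - {"hand": 1,"tx": 0,"ty": 0,"tz": 0,"turn": -0.6}

```text
time_s: 16.75
tcp_pos: [0.4629, -0.2541, 0.1209]
eef_rot: [179.9, -0.1, -33.3]
contact_force: [-0.5, -6.0, 4.5]
gripper_width: 0.0435
gripper_force: 25.0
```

```bash
python3 st.py
```

```text
16.75 [ 0.4629 -0.2541  0.1209] [179.9448  -0.0705 -33.2548] F [-0.5003 -6.0389  4.5114] M [-2.4843  0.371   0.0974] 0.043493294193922886 24.997310042381287 j6 64.08405719682784
```

>>> drive_tool:
  commands:
    - {"hand": 1,"tx": 0,"ty": -0.0015,"tz": 0,"turn": -0.06}
    - {"hand": 1,"tx": 0,"ty": -0.0015,"tz": 0,"turn": -0.12}
    - {"hand": 1,"tx": 0,"ty": -0.0015,"tz": 0,"turn": -0.18}
    - {"hand": 1,"tx": 0,"ty": -0.0015,"tz": 0,"turn": -0.24}
    - {"hand": 1,"tx": 0,"ty": -0.0015,"tz": 0,"turn": -0.3}
    - {"hand": 1,"tx": 0,"ty": -0.0015,"tz": 0,"turn": -0.36}
    - {"hand": 1,"tx": 0,"ty": -0.0015,"tz": 0,"turn": -0.42}
    - {"hand": 1,"tx": 0,"ty": -0.0015,"tz": 0,"turn": -0.48}
    - {"hand": 1,"tx": 0,"ty": -0.0015,"tz": 0,"turn": -0.54}
    - {"hand": 1,"tx": 0,"ty": -0.0015,"tz": 0,"turn": -0.6}

```text
time_s: 17.75
tcp_pos: [0.4624, -0.2545, 0.1209]
eef_rot: [180.0, -0.0, -87.3]
contact_force: [-2.5, -2.9, 6.4]
gripper_width: 0.0432
gripper_force: 25.0
```

```bash
cat > dl.py <<'E'
from m import *
import sys
exec(open('st.py').read())
# orange mark on dial as seen by scene & top: angle (cw from world +x) about dial axis, z=.101
A0=np.array([.4625,-.2532])
for n in ["scene","top"]:
    c=cap(n); hsv=cv2.cvtColor(c["frame"],cv2.COLOR_RGB2HSV)
    m=((hsv[...,0]>5)&(hsv[...,0]<22)&(hsv[...,1]>150)&(hsv[...,2]>90)).astype(np.uint8)
    k,l,stt,ce=cv2.connectedComponentsWithStats(m)
    for i in range(1,k):
        p=ray(c,*ce[i],.101)[:2]-A0
        if np.hypot(*p)<.06: print(n,"px",ce[i],stt[i,4],"r %.3f ang_cw %.1f"%(np.hypot(*p),-np.degrees(np.arctan2(p[1],p[0]))))
    if len(sys.argv)>1: save(c,f"{n}_{sys.argv[1]}.png",[170,190,310,310] if n=="scene" else [290,190,430,310],5)
E
python3 dl.py a
```

```text
17.75 [ 0.4624 -0.2545  0.1209] [179.9771  -0.0448 -87.2625] F [-2.5081 -2.8979  6.3924] M [-1.1567  0.9905  0.0618] 0.04316798899615049 24.997830390930176 j6 10.186953104317986
```

```bash
cat >> dl.py <<'E'
c=cap("scene")
th=np.arange(-20,130,.5)
pr=[]
for rr in (.031,.033,.035):
    uv=np.array([proj(c,[A0[0]+rr*np.cos(np.radians(t)),A0[1]-rr*np.sin(np.radians(t)),.100]) for t in th]).astype(np.float32)
    pr.append(cv2.remap(cv2.cvtColor(c["frame"],cv2.COLOR_RGB2GRAY),uv[:,0].reshape(1,-1),uv[:,1].reshape(1,-1),cv2.INTER_CUBIC)[0])
print([ [int(x) for x in p[::10]] for p in pr])
np.save(f"prof_{s['time_s']:.2f}.npy",np.array(pr))
E
python3 dl.py
```

```text
17.85 [ 0.4624 -0.2545  0.1208] [179.9797  -0.0405 -87.2419] F [-2.2027 -2.9591  7.1818] M [-1.2345  0.9443 -0.1287] 0.043416303092873816 25.002862215042114 j6 10.21421190433259
[[65, 67, 62, 59, 55, 45, 42, 47, 41, 43, 51, 47, 51, 60, 49, 46, 51, 44, 46, 51, 47, 56, 61, 52, 51, 52, 54, 58, 53, 46], [75, 81, 73, 61, 56, 46, 44, 57, 48, 44, 59, 53, 59, 71, 53, 51, 55, 46, 51, 57, 53, 62, 65, 55, 53, 57, 59, 70, 66, 55], [80, 92, 82, 63, 55, 50, 50, 66, 53, 55, 65, 59, 66, 74, 54, 52, 59, 55, 62, 67, 63, 64, 63, 54, 55, 57, 61, 74, 77, 69]]
```

View pics/scene_a.png

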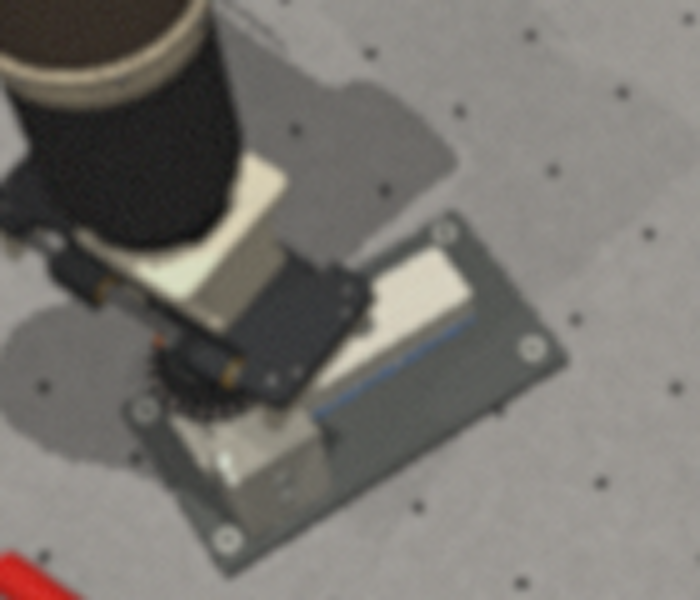

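The dial's orange mark has come round to (160,342), so the dial follows the cap. The white ticks are visible along the front at (205,405).

```bash
cat > tk.py <<'E'
from m import *
A0=np.array([.4625,-.2532]); OFF=np.array([-1.2,1.0])
def prof(c,off=OFF,z=.101):
    th=np.arange(30,105,.5); g=cv2.cvtColor(c["frame"],cv2.COLOR_RGB2GRAY).astype(np.float32)
    out=[]
    for rr in np.arange(.029,.0381,.001):
        uv=np.array([proj(c,[A0[0]+rr*np.cos(np.radians(t)),A0[1]-rr*np.sin(np.radians(t)),z])+off for t in th]).astype(np.float32)
        out.append(cv2.remap(g,uv[:,0].reshape(1,-1),uv[:,1].reshape(1,-1),cv2.INTER_CUBIC)[0])
    return th,np.array(out)
def demod(th,p):
    p=p-cv2.GaussianBlur(p.reshape(1,-1),(0,0),16)[0]; w=np.hanning(len(p)); best={}
    for n in (12,15,16,18,20,24,30,36):
        best[n]=np.sum(w*p*np.exp(-1j*np.radians(th)*n))/w.sum()
    return best
E
cat > step.py <<'E'
from tk import *
cs=[];M=[];T=[];Y=[]
for i in range(3):
    cs.append(cap("scene")); s=r.get_state(); M.append(s["moment"][2]);T.append(s["joint_torque"][5]);Y.append(s["eef_rot"][2])
c=dict(cs[-1]); c["frame"]=np.mean([x["frame"].astype(float) for x in cs],0).astype(np.uint8)
np.save(f"c_{s['time_s']:.2f}.npy",c,allow_pickle=True)
th,P=prof(c)
d=demod(th,P[3:7].mean(0))
print(s["time_s"],"yaw",np.mean(Y),"Mz",np.array(M),"T6",np.array(T),"F",np.array(s["contact_force"]))
print({n:(round(abs(v),1),round(np.degrees(np.angle(v))/n,1)) for n,v in d.items()})
E
python3 step.py
python3 - <<'E'
from tk import *
# known start picture (no gripper): find tick count
c=np.load("scene_c1.npy",allow_pickle=True).item()
th,P=prof(c)
for i in range(0,10): print(i,{n:round(abs(v),1) for n,v in demod(th,P[i]).items()})
print([int(x) for x in P[5][::4]])
E
```

```text
18.15 yaw -87.0641654160117 Mz [-0.0947 -0.0856 -0.1199] T6 [0.0947 0.0992 0.0999] F [-1.3801 -3.2215  6.7563]
{12: (np.float64(3.0), np.float64(-11.0)), 15: (np.float64(1.7), np.float64(0.2)), 16: (np.float64(1.5), np.float64(-5.0)), 18: (np.float64(1.3), np.float64(6.7)), 20: (np.float64(1.3), np.float64(-0.7)), 24: (np.float64(1.3), np.float64(5.0)), 30: (np.float64(0.6), np.float64(4.2)), 36: (np.float64(0.1), np.float64(0.6))}
0 {12: np.float64(3.4), 15: np.float64(2.8), 16: np.float64(2.7), 18: np.float64(3.0), 20: np.float64(3.3), 24: np.float64(2.6), 30: np.float64(0.8), 36: np.float64(0.2)}
1 {12: np.float64(2.8), 15: np.float64(2.5), 16: np.float64(2.7), 18: np.float64(3.3), 20: np.float64(3.7), 24: np.float64(2.9), 30: np.float64(0.5), 36: np.float64(0.1)}
2 {12: np.float64(2.1), 15: np.float64(1.7), 16: np.float64(1.9), 18: np.float64(2.9), 20: np.float64(3.7), 24: np.float64(3.2), 30: np.float64(0.7), 36: np.float64(0.1)}
3 {12: np.float64(1.6), 15: np.float64(1.6), 16: np.float64(2.0), 18: np.float64(3.1), 20: np.float64(4.0), 24: np.float64(3.7), 30: np.float64(0.8), 3
[... 498 characters left out ...]
float64(0.9), 36: np.float64(0.1)}
7 {12: np.float64(6.2), 15: np.float64(4.0), 16: np.float64(3.1), 18: np.float64(1.7), 20: np.float64(1.0), 24: np.float64(0.5), 30: np.float64(0.7), 36: np.float64(0.0)}
8 {12: np.float64(7.2), 15: np.float64(4.2), 16: np.float64(3.0), 18: np.float64(1.0), 20: np.float64(1.2), 24: np.float64(0.9), 30: np.float64(0.7), 36: np.float64(0.1)}
9 {12: np.float64(8.1), 15: np.float64(4.7), 16: np.float64(3.2), 18: np.float64(0.7), 20: np.float64(1.4), 24: np.float64(1.3), 30: np.float64(0.9), 36: np.float64(0.1)}
[73, 76, 78, 78, 77, 77, 79, 79, 80, 81, 85, 87, 85, 81, 78, 77, 80, 87, 94, 96, 96, 94, 89, 84, 82, 79, 74, 69, 65, 62, 57, 57, 60, 65, 70, 77, 80, 81]
```

>>> drive_tool:
  commands:
    - {"hand": 1,"tx": 0,"ty": 0,"tz": 0,"turn": -0.06}
    - {"hand": 1,"tx": 0,"ty": 0,"tz": 0,"turn": -0.12}
    - {"hand": 1,"tx": 0,"ty": 0,"tz": 0,"turn": -0.15}
    - {"hand": 1,"tx": 0,"ty": 0,"tz": 0,"turn": -0.15}

```text
time_s: 18.55
tcp_pos: [0.4622, -0.2545, 0.1208]
eef_rot: [180.0, -0.0, -100.7]
contact_force: [-2.9, -3.0, 8.7]
gripper_width: 0.0435
gripper_force: 25.0
```

```bash
python3 step.py
```

```text
18.7 yaw -100.57440569145213 Mz [-0.0922 -0.0889 -0.0965] T6 [-0.122   0.043   0.0873] F [-2.9975 -3.2641  7.8226]
{12: (np.float64(2.6), np.float64(-12.8)), 15: (np.float64(2.6), np.float64(-1.4)), 16: (np.float64(2.4), np.float64(-5.7)), 18: (np.float64(1.8), np.float64(7.7)), 20: (np.float64(1.3), np.float64(1.5)), 24: (np.float64(1.5), np.float64(7.4)), 30: (np.float64(0.6), np.float64(5.1)), 36: (np.float64(0.1), np.float64(4.2))}
```

>>> drive_tool:
  commands:
    - {"hand": 1,"tx": 0,"ty": 0,"tz": 0,"turn": -0.02}
    - {"hand": 1,"tx": 0,"ty": 0,"tz": 0,"turn": -0.04}
    - {"hand": 1,"tx": 0,"ty": 0,"tz": 0,"turn": -0.06}
    - {"hand": 1,"tx": 0,"ty": 0,"tz": 0,"turn": -0.08}

```text
time_s: 19.1
tcp_pos: [0.4621, -0.2545, 0.1208]
eef_rot: [180.0, -0.1, -107.8]
contact_force: [-4.0, -3.0, 6.4]
gripper_width: 0.0435
gripper_force: 25.0
```

```bash
cat > q.py <<'E'
from m import *
s=r.get_state(); print(s["time_s"],"yaw %.2f"%s["eef_rot"][2],"Mz %.3f"%s["moment"][2],"T6 %.3f"%s["joint_torque"][5],"qd6 %.1f"%s["qd"][5],np.array(s["contact_force"]))
E
python3 q.py
```

```text
19.1 yaw -107.82 Mz 0.090 T6 0.419 qd6 -17.9 [-3.9818 -2.9951  6.449 ]
```

>>> drive_tool:
  commands:
    - {"hand": 1,"tx": 0,"ty": 0,"tz": 0,"turn": -0.02}
    - {"hand": 1,"tx": 0,"ty": 0,"tz": 0,"turn": -0.04}
    - {"hand": 1,"tx": 0,"ty": 0,"tz": 0,"turn": -0.06}
    - {"hand": 1,"tx": 0,"ty": 0,"tz": 0,"turn": -0.08}

```text
time_s: 19.5
tcp_pos: [0.462, -0.2545, 0.1208]
eef_rot: [180.0, -0.1, -115.0]
contact_force: [-4.2, -2.4, 7.9]
gripper_width: 0.0437
gripper_force: 25.0
```

```bash
python3 q.py
```

```text
19.5 yaw -115.02 Mz 0.135 T6 0.419 qd6 -17.9 [-4.2083 -2.4288  7.9236]
```

>>> drive_tool:
  commands:
    - {"hand": 1,"tx": 0,"ty": 0,"tz": 0,"turn": -0.02}
    - {"hand": 1,"tx": 0,"ty": 0,"tz": 0,"turn": -0.04}
    - {"hand": 1,"tx": 0,"ty": 0,"tz": 0,"turn": -0.06}
    - {"hand": 1,"tx": 0,"ty": 0,"tz": 0,"turn": -0.08}

```text
time_s: 19.9
tcp_pos: [0.4619, -0.2545, 0.1208]
eef_rot: [180.0, -0.1, -122.2]
contact_force: [-3.3, -2.8, 7.3]
gripper_width: 0.0432
gripper_force: 25.0
```

```bash
python3 q.py
```

```text
19.9 yaw -122.22 Mz 0.131 T6 0.419 qd6 -17.9 [-3.2918 -2.8389  7.2861]
```

>>> drive_tool:
  commands:
    - {"hand": 1,"tx": 0,"ty": 0,"tz": 0,"turn": -0.02}
    - {"hand": 1,"tx": 0,"ty": 0,"tz": 0,"turn": -0.04}
    - {"hand": 1,"tx": 0,"ty": 0,"tz": 0,"turn": -0.06}
    - {"hand": 1,"tx": 0,"ty": 0,"tz": 0,"turn": -0.08}

```text
time_s: 20.3
tcp_pos: [0.4619, -0.2544, 0.1208]
eef_rot: [180.0, -0.1, -129.4]
contact_force: [-4.0, -1.5, 8.4]
gripper_width: 0.044
gripper_force: 25.0
```

```bash
python3 q.py
```

```text
20.3 yaw -129.42 Mz 0.112 T6 0.419 qd6 -18.0 [-3.9731 -1.4975  8.3587]
```

>>> drive_tool:
  commands:
    - {"hand": 1,"tx": 0,"ty": 0,"tz": 0,"turn": -0.02}
    - {"hand": 1,"tx": 0,"ty": 0,"tz": 0,"turn": -0.04}
    - {"hand": 1,"tx": 0,"ty": 0,"tz": 0,"turn": -0.06}
    - {"hand": 1,"tx": 0,"ty": 0,"tz": 0,"turn": -0.08}

```text
time_s: 20.7
tcp_pos: [0.4619, -0.2544, 0.1209]
eef_rot: [180.0, -0.1, -136.6]
contact_force: [-3.2, -1.8, 7.7]
gripper_width: 0.0435
gripper_force: 25.0
```

```bash
python3 q.py
```

```text
20.7 yaw -136.62 Mz 0.097 T6 0.419 qd6 -17.8 [-3.215  -1.7734  7.6574]
```

>>> drive_tool:
  commands:
    - {"hand": 1,"tx": 0,"ty": 0,"tz": 0,"turn": -0.02}
    - {"hand": 1,"tx": 0,"ty": 0,"tz": 0,"turn": -0.04}
    - {"hand": 1,"tx": 0,"ty": 0,"tz": 0,"turn": -0.06}
    - {"hand": 1,"tx": 0,"ty": 0,"tz": 0,"turn": -0.08}

```text
time_s: 21.1
tcp_pos: [0.4618, -0.2543, 0.1208]
eef_rot: [180.0, -0.1, -143.8]
contact_force: [-4.2, -1.7, 8.9]
gripper_width: 0.0436
gripper_force: 25.0
```

```bash
python3 q.py
```

```text
21.1 yaw -143.82 Mz 0.088 T6 0.365 qd6 -17.9 [-4.2158 -1.7172  8.9365]
```

>>> drive_tool:
  commands:
    - {"hand": 1,"tx": 0,"ty": 0,"tz": 0,"turn": -0.02}
    - {"hand": 1,"tx": 0,"ty": 0,"tz": 0,"turn": -0.04}
    - {"hand": 1,"tx": 0,"ty": 0,"tz": 0,"turn": -0.06}
    - {"hand": 1,"tx": 0,"ty": 0,"tz": 0,"turn": -0.08}

```text
time_s: 21.5
tcp_pos: [0.4617, -0.2542, 0.1208]
eef_rot: [180.0, -0.1, -151.0]
contact_force: [-4.9, -0.5, 10.0]
gripper_width: 0.0435
gripper_force: 25.0
```

```bash
python3 q.py
```

```text
21.5 yaw -151.02 Mz 0.202 T6 0.357 qd6 -17.8 [-4.9276 -0.4628  9.973 ]
```

T6 dropped by 0.06 N m, from 0.419 to 0.357, which is exactly the step from drag (0.10) to clutch limit (0.16), so the clutch is slipping. I'll add one small margin, then look at the marks.

>>> drive_tool:
  commands:
    - {"hand": 1,"tx": 0,"ty": 0,"tz": 0,"turn": -0.02}
    - {"hand": 1,"tx": 0,"ty": 0,"tz": 0,"turn": -0.04}

```text
time_s: 21.7
tcp_pos: [0.4617, -0.2542, 0.1208]
eef_rot: [180.0, -0.1, -154.6]
contact_force: [-4.6, -0.8, 9.7]
gripper_width: 0.0437
gripper_force: 25.0
```

```bash
python3 q.py
```

```text
21.7 yaw -154.61 Mz 0.152 T6 0.357 qd6 -17.9 [-4.5961 -0.7988  9.6561]
```

>>> drive_tool:
  commands:
    - {"hand": 0.3,"tx": 0,"ty": 0,"tz": 0,"turn": 0}
    - {"hand": 0,"tx": 0,"ty": 0,"tz": 0,"turn": 0}
    - {"hand": 0,"tx": 0,"ty": 0,"tz": 0,"turn": 0}
    - {"hand": 0,"tx": 0,"ty": 0,"tz": 0,"turn": 0}
    - {"hand": 0,"tx": 0,"ty": 0,"tz": 0,"turn": 0}
    - {"hand": 0,"tx": 0,"ty": 0,"tz": 0,"turn": 0}
    - {"hand": 0,"tx": 0,"ty": 0,"tz": 0.07,"turn": 0}
    - {"hand": 0,"tx": 0,"ty": 0,"tz": 0.15,"turn": 0}
    - {"hand": 0,"tx": 0,"ty": 0,"tz": 0.2,"turn": 0}
    - {"hand": 0,"tx": 0,"ty": 0,"tz": 0.2,"turn": 0}

```text
time_s: 22.7
tcp_pos: [0.465, -0.2549, 0.2455]
eef_rot: [-179.7, 0.4, -154.5]
contact_force: [-0.3, -0.3, -0.1]
gripper_width: 0.0873
gripper_force: 0.0
```

>>> drive_tool:
  commands:
    - {"hand": 0,"tx": 0.05,"ty": 0.07,"tz": 0,"turn": 0}
    - {"hand": 0,"tx": 0.1,"ty": 0.14,"tz": 0,"turn": 0}
    - {"hand": 0,"tx": 0.1,"ty": 0.22,"tz": 0,"turn": 0}
    - {"hand": 0,"tx": 0.1,"ty": 0.3,"tz": 0,"turn": 0}
    - {"hand": 0,"tx": 0.1,"ty": 0.38,"tz": 0,"turn": 0}
    - {"hand": 0,"tx": 0.1,"ty": 0.46,"tz": 0,"turn": 0}
    - {"hand": 0,"tx": 0.1,"ty": 0.5,"tz": 0,"turn": 0}
    - {"hand": 0,"tx": 0.1,"ty": 0.5,"tz": 0,"turn": 0}

```text
time_s: 23.5
tcp_pos: [0.5224, 0.0488, 0.2399]
eef_rot: [180.0, -0.0, -154.4]
contact_force: [1.2, -0.4, 0.2]
gripper_width: 0.0879
gripper_force: 0.0
```

```bash
python3 dl.py z | head -8
python3 - <<'E'
import cv2,numpy as np
a=cv2.imread('pics/top_z.png');b=cv2.imread('pics/scene_z.png')
cv2.imwrite('pics/fin.png',np.hstack([cv2.resize(a[100:500,150:550],(400,400)),cv2.resize(b[150:550,0:400],(400,400))]))
E
```

```text
23.5 [0.5224 0.0488 0.2399] [ 179.9772   -0.0167 -154.3583] F [ 1.1904 -0.4488  0.1786] M [-0.0721 -0.0345  0.0039] 0.08789907226816887 0.0 j6 -91.10822467729574
scene px [209.35 249.55] 20 r 0.036 ang_cw -145.0
top px [365.2222 246.2778] 18 r 0.004 ang_cw 85.9
top px [357.2857 254.1429] 7 r 0.029 ang_cw -140.4
[[62, 68, 56, 52, 53, 52, 70, 75, 58, 50, 50, 45, 47, 53, 47, 53, 57, 51, 54, 54, 50, 55, 54, 53, 56, 51, 58, 67, 64, 63], [74, 81, 64, 61, 64, 62, 78, 82, 67, 55, 59, 49, 53, 58, 55, 60, 63, 55, 64, 64, 57, 62, 59, 51, 55, 55, 65, 82, 80, 81], [99, 96, 87, 81, 81, 76, 88, 94, 78, 71, 69, 67, 67, 67, 60, 68, 68, 59, 75, 69, 63, 66, 55, 49, 56, 55, 75, 94, 99, 101]]
```

View pics/fin.png

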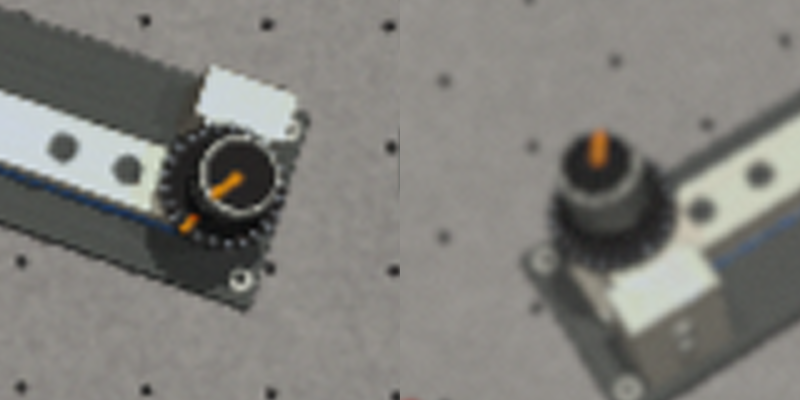

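Run:
```python
from tk import *
c1=np.load("top_c1.npy",allow_pickle=True).item(); c2=cap("top")
for nm,c in (("before",c1),("after",c2)):
    for off in (0,1):
        f=c["frame"].astype(float); w=np.clip(f[...,0]-f[...,2]-40,0,None)
        k0=proj(c,[*A0,.155]); d0=proj(c,[*A0,.101])
        V,U=np.mgrid[:420,:560]
        # cap: centroid of orange inside cap top, and dial ring
        mc=(np.hypot(U-k0[0],V-k0[1])<9); md=(np.hypot(U-d0[0],V-d0[1])<15)&~mc
        for q,m,z,ax in (("cap",mc,.155,k0),("dial",md,.101,d0)):
            ww=w*m
            if ww.sum()<60 or off: continue
            P=np.array([ray(c,u,v,z)[:2] for u,v in zip(U[ww>0],V[ww>0])]); W=ww[ww>0]
            mu=np.average(P,axis=0,weights=W); C=np.cov((P-mu).T,aweights=W); e=np.linalg.eigh(C)[1][:,1]; e*=np.sign(e@(mu-A0))
            print(nm,q,"centroid dir cw %.1f r %.4f"%(-np.degrees(np.arctan2(*(mu-A0)[::-1])),np.hypot(*(mu-A0))),"PCA cw %.1f"%-np.degrees(np.arctan2(e[1],e[0])))
```

```text
before cap centroid dir cw 63.0 r 0.0101 PCA cw 55.1
after cap centroid dir cw -135.3 r 0.0100 PCA cw -128.1
after dial centroid dir cw -140.5 r 0.0296 PCA cw -137.9
```

```bash
python3 -c "
from plant import r
print(r.close_job())"
```

```text
the job is handed in; nothing more can be done
None
```

The job is handed in: the bar is seated against the end stop, and the foot is screwed down onto it until the clutch slipped about 11° (0.2 rad), inside the required 0.08 to 0.8 rad. The cap is free, the robot is clear, and nothing else was touched on the way, though I did not re-measure the other objects' positions at the end.

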